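# Snap the lid of the sushi box shut, corner by corner

## Robot

A 6-joint arm with a two-finger parallel gripper is mounted at the origin on the work surface. World frame = base frame: x ahead of the robot, y to its left, z up, the work surface at z = 0. Lengths are in m, angles in degrees, forces in N, time in s.
With the tool pointing down it reaches from about 0.35 to 0.875 m from the base axis. Payload 4.2 kg.
Tool frame: the origin (TCP) lies on the centre line of the jaws, within the pads' length; the fingertips stand 17 mm ahead of it and the grasp point (between the pads) lies 2 mm behind it; z points along the fingers, y is the direction in which the jaws open and shut (so a half turn about z gives the same grasp; the last joint's range is limited). The gripper opens to 87 mm and grips with 3 to 60 N. Pads are 19 mm wide; open, the fingers measure 117 mm over their backs; the gripper's body (75 mm by 190 mm) begins 51 mm behind the grasp point.
Start: joints at [14.817, 22.042, 0.453, 0, -68.411, -14.817], TCP at [0.625, 0, 0.24] pointing down, gripper open.
Joint ranges: [-179.83, 179.83], [-69.29, 118.12], [-61.27, 80.66], [-181.25, 117.63], [-171.15, -9.14], [-177.46, 177.46]. Speed limits (degrees/s): [159.86, 159.86, 180, 180, 180, 180].

## Interface

Orientations are given as a 3x3 rotation matrix whose columns are the frame's x, y, z axes.
In Python, from station import * gives the robot as it stands.
- The arm moves only by the tool play_rows, never from a script. Its argument "targets" is a list that holds one entry, the list of rows, each a list of 5 numbers: the closure, from 0 (fully open) to 1 (shut), then the shift along the world's x, y, z in m, then the turn about the world's z in rad. In form: [[[gripper, x, y, z, twist], ...]]. A call has 1 to 5 rows; each row is the pose to reach, as a shift and turn from the pose commanded when the call began; what a row does not reach only later rows make up. A row lasts 1/12 s, in which the tool goes at most 41.7 mm and 7.16 degrees, less where a joint would pass 70% of its speed; a pose out of reach is approached as far as the arm can. A call with a gripper value outside its range is refused whole. The fingers move at their own pace and stop on an object; the grip force is fixed at half the most. Time passes only in rows, so rows that repeat a pose let the fingers close. It gives the time, the measured TCP pose, the force and the opening at its end, in the units of the state.
- sense(): the state, without advancing time (a new reading comes with each control period).
- capture(name): name is "scene" or "side" or "wrist"; returns the picture (480x640x3 uint8, blue, green, red); there is no depth.
- get_calibration(name): a dict with "camera_matrix" (3x3 intrinsics, pixels), "D" ([k1, k2, p1, p2, k3] as OpenCV has them; the pictures are not rectified), "T" (4x4, takes a point from camera to world coordinates). Camera axes: x right, y up, looking along -z (the intrinsics and any distortion apply to the point x, -y, -z); pixel columns grow to the right and rows downward; lengths in m; the calibration is good to about 2 mm. A picture is of the moment at which its call begins: read the wrist's pose just before it. get_calibration takes no time and is no camera call; for the wrist camera it gives the pose at the moment of the call.
- finish_job(): hands the job in, once; it reports no verdict.
The state is a dict: "time_s": time; "joints": joint angles; "joint_velocities": joint speeds; "effort": joint torques, N m; "tcp_pos": TCP position; "ee_rot": TCP orientation; "wrist_force": force on the tool from outside, world axes, zero at the start; "moment": the same for the moment, N m; "gripper_width": opening from 0.0 (shut) to 1.0 (fully open).
Only numpy, scipy, OpenCV 4.12 (cv2) and the standard library are available. Lean on these libraries where they do the work, as an engineer would, in place of code of your own. Each camera call takes 0.05 s, during which the arm holds its last target. There are 200 camera calls.

## Task

The lid of the sushi box has been laid on, but its four corners still stand up. Press the lid down at each corner until it clicks shut, so that the rim is home all round. Leave the box standing where it is, without lifting it or pushing it about, and leave the other things on the board alone.

Things in the scene. Friction and masses are not known exactly. Their poses are not given: they have to be found in the camera images.
- food_box: Translucent plastic box of sushi with a soft white press-on lid, 160 (x) by 115 (y) mm, corners rounded to 22 mm radius, 62 mm high with the lid shut, about 0.55 kg, loose on the board (20 mm above the counter), at any yaw. Origin: centre of its underside, z up. The lid's middle and the middles of its four sides are seated; the four corners stand up, the rim there 8 mm too high.
- corner_a (a joint): Lid corner at the box's +x +y, with the small pull tab; it folds about the line joining the middles of its two sides. Rad: 0 = stands up (the start), 0.22 = clicked shut, flat. Pressed at its top point it holds out to about 9 N, then gives way, passes over at about 0.14 and snaps shut; released before 0.14 it springs up again; once shut it stays.
- corner_b (a joint): Lid corner at the box's -x +y; angle and behaviour as corner_a.
- corner_c (a joint): Lid corner at the box's -x -y; angle and behaviour as corner_a.
- corner_d (a joint): Lid corner at the box's +x -y; angle and behaviour as corner_a.
- corner_a_top (a point): Point on the top face of corner_a, 8 mm in from the rounded rim, a good place to press: with the corner shut at (68, 45.5, 60.5) mm in the box's frame, about 6.5 mm higher with the corner up. The rolled rim beside it stands 1.5 mm above the face.
- corner_b_top (a point): The same point on corner_b: (-68, 45.5, 60.5) mm in the box's frame when shut.
- corner_c_top (a point): The same point on corner_c: (-68, -45.5, 60.5) mm in the box's frame when shut.
- corner_d_top (a point): The same point on corner_d: (68, -45.5, 60.5) mm in the box's frame when shut.
- sushi_mold: Bystander: small round sushi mold of translucent plastic with its press in it, 66 mm across, 60 mm high, loose; origin at the centre of its underside.
- mixing_bowl: Bystander: stainless mixing bowl, 150 mm across, 65 mm high, loose; origin at the centre of its underside.
- food_cup: Bystander: green silicone food cup with a fluted side, 68 mm across, 34 mm high, loose; origin at the centre of its underside.
- chopstick_rest: Bystander: white ceramic chopstick rest shaped like a leaf, 62 by 30 mm, 13 mm high at its ends, loose; origin at the centre of its underside.

How it is judged (in metres and radians):
At the end, for the whole second after the job is handed in: All four lid corners are clicked shut (each beyond 0.19 of 0.22 rad, so its rim is within about 1 mm of home), the box stands upright and still on the board within 40 mm of where it began, and the mold, bowl, cup and chopstick rest are within 20 mm of where they began (value of joint each of corner_a, corner_b, corner_c, corner_d above 0.19 rad and height (world z) of food_box between 0.015 and 0.025 m and angle between food_box's own z axis and vertical below 0.05 rad and linear speed of food_box below 0.01 m/s and distance of food_box from where it was at the start of the episode below 0.04 m and distance of each of sushi_mold, mixing_bowl, food_cup, chopstick_rest from where it was at the start of the episode below 0.02 m); the robot touches nothing.
It fails at once if the box is lifted more than 10 mm off the board (height (world z) of food_box above 0.03 m).
It fails at once if the box is tipped by more than about 10 degrees (angle between food_box's own z axis and vertical above 0.18 rad).
It fails at once if the box is pushed more than 40 mm from its place (distance of food_box from where it was at the start of the episode above 0.04 m).
It fails at once if the mold, bowl, cup or chopstick rest is moved by more than 20 mm (distance of any of sushi_mold, mixing_bowl, food_cup, chopstick_rest from where it was at the start of the episode above 0.02 m).
It also fails if it takes over 51 s, if anything falls off the work surface, if the arm or the gripper's body presses on something with over 40 N, if the wrist force passes 120 N, or if a joint passes its speed limit or range.

## Working session

There is one attempt and no reset: what is moved stays moved. The work goes in short steps, Python scripts to look and compute and a tool call to move; the robot and the scene stay as the last step left them, time stands still between calls to the robot, and variables do not carry over. Pictures are saved under pics/ and viewed, on a budget of 10 in all, crops included, one or two more only if the job needs it, and the job is handed in when it is done.

Besides the shell and the picture viewer there is one more tool, called as a command line: name --argument value ..., lists and objects as JSON in quotes. play_rows: Moves the arm, as the interface text tells. Its arguments: {"type":"object","properties":{"targets":{"type":"array","items":{"type":"array","items":{"type":"array","items":{"type":"number"}}}}},"required":["targets"]}

```bash
mkdir -p pics; python3 - <<'E'
from station import *
import cv2
for n in("scene","wrist"):
    cv2.imwrite(f"pics/{n}0.png",capture(n))
s=sense();print(s["time_s"],s["tcp_pos"],s["ee_rot"],s["wrist_force"])
E
```

```text
0.1 [6.24499440e-01 3.03102702e-05 2.38585927e-01] [[-1.15767404e-04 -9.99998092e-01 -1.94997440e-03]
 [-9.99999988e-01  1.15958834e-04 -9.80576208e-05]
 [ 9.82835504e-05  1.94996302e-03 -9.99998094e-01]] [0.45483243 0.83768857 0.74425715]
```

View pics/scene0.png

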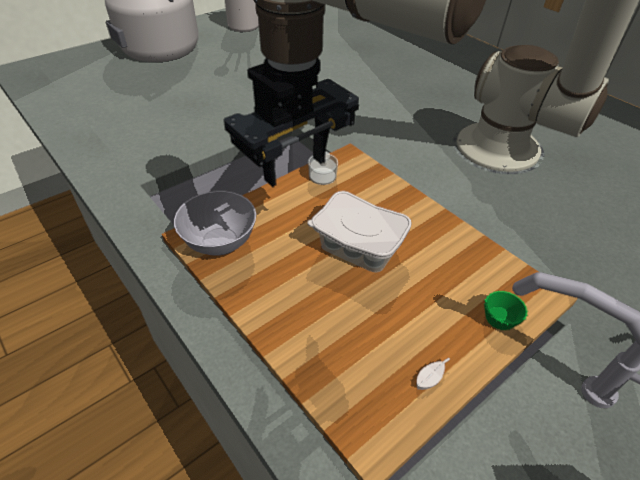

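View pics/wrist0.png

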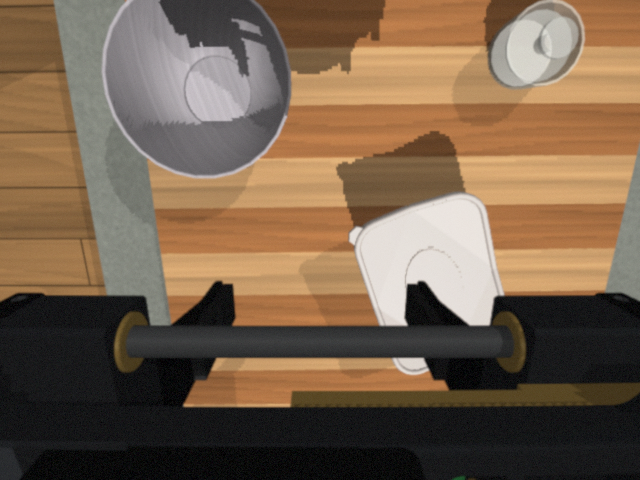

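The scene picture shows the box lid around (362,225), with the tab at its left corner (311,222). In the wrist picture the tab is at (355,237) and the lid spans (355–500, 195–372), partly hidden by the fingers. Next I fit the lid outline in the scene picture and check it against the wrist picture.

```bash
cat > h.py <<'E'
from station import *
import cv2, numpy as np
def proj(P,c):
    T=np.linalg.inv(c["T"]); q=np.atleast_2d(P)@T[:3,:3].T+T[:3,3]; q=q*[1,-1,-1]
    return cv2.projectPoints(q.reshape(-1,1,3),np.zeros(3),np.zeros(3),np.array(c["camera_matrix"]),np.array(c["D"]))[0][:,0]
def back(uv,z,c):
    T=np.array(c["T"]); n=cv2.undistortPoints(np.array(uv,float).reshape(-1,1,2),np.array(c["camera_matrix"]),np.array(c["D"]))[:,0]
    d=np.c_[n[:,0],-n[:,1],-np.ones(len(n))]@T[:3,:3].T
    return T[:3,3]+d*((z-T[2,3])/d[:,2])[:,None]
def outline(p,up=(1,1,1,1)):
    x,y,a=p; out=[]
    for k,(sx,sy,t0) in enumerate([(1,1,0),(-1,1,90),(-1,-1,180),(1,-1,270)]):
        for t in np.radians(np.linspace(t0,t0+90,9)):
            X=sx*58+22*np.cos(t); Y=sy*35.5+22*np.sin(t)
            f=max(0,abs(X)/80+abs(Y)/57.5-1)/.73
            out.append((X,Y,82+8*f*up[k]))
    return w(np.array(out),p)
def w(P,p):
    x,y,a=p; P=np.array(P)/1000.; c,s=np.cos(a),np.sin(a)
    return np.c_[x+c*P[:,0]-s*P[:,1],y+s*P[:,0]+c*P[:,1],P[:,2]]
TOPS=[[68,45.5,80.5],[-68,45.5,80.5],[-68,-45.5,80.5],[68,-45.5,80.5]]
E
cat > fit.py <<'E'
from h import *
from scipy.optimize import minimize
cs=get_calibration("scene"); cw=get_calibration("wrist")
S=cv2.imread("pics/scene0.png");W=cv2.imread("pics/wrist0.png")
print("scene tab,corners",back([[311,222],[340,196],[410,225],[380,257]],.088,cs).round(3).tolist())
print("wrist",back([[355,237],[480,200],[405,372]],.088,cw).round(3).tolist())
hsv=cv2.cvtColor(S,cv2.COLOR_BGR2HSV)
m=((hsv[...,2]>165)&(hsv[...,1]<40)).astype(np.uint8)
n,l,st,_=cv2.connectedComponentsWithStats(m); k=l[225,380]; m=(l==k).astype(np.uint8)
m=cv2.morphologyEx(m,cv2.MORPH_CLOSE,np.ones((7,7)));m=cv2.morphologyEx(m,cv2.MORPH_OPEN,np.ones((9,9)));print(st[k])
def cost(p):
    r=np.zeros(m.shape,np.uint8); cv2.fillPoly(r,[np.round(proj(outline(p),cs)*16).astype(np.int32)],1,shift=4)
    return (r!=m).sum()
c0=w([[0,0,0]],(0,0,0))
B=back([[311,222],[340,196],[410,225],[380,257]],.088,cs); ctr=B.mean(0)
best=min((minimize(cost,[ctr[0],ctr[1],a],method="Nelder-Mead",options=dict(initial_simplex=[[ctr[0],ctr[1],a],[ctr[0]+.01,ctr[1],a],[ctr[0],ctr[1]+.01,a],[ctr[0],ctr[1],a+.2]])) for a in np.linspace(0,np.pi,9)[:-1]),key=lambda r:r.fun)
p=best.x
# tab at +x+y
d=[np.linalg.norm(w([[80,57,88]],(p[0],p[1],p[2]+q))[0]-B[0]) for q in(0,np.pi)]
if d[1]<d[0]:p[2]+=np.pi
print(best.fun,p,np.degrees(p[2]),d); print(w(TOPS,p).round(4))
print("tcp reach ok",np.hypot(*w(TOPS,p)[:,:2].T))
o=[]
for I,c,(x0,y0,ww,hh) in((S,cs,(295,180,130,100)),(W,cw,(320,170,240,225))):
    z=4 if I is S else 2
    J=cv2.resize(I[y0:y0+hh,x0:x0+ww],None,fx=z,fy=z,interpolation=cv2.INTER_CUBIC)
    cv2.polylines(J,[np.int32((proj(outline(p),c)-[x0,y0])*z)],True,(0,0,255),1)
    for i,q in enumerate(proj(w(np.array(TOPS)+[0,0,6.5],p),c)):cv2.putText(J,"abcd"[i],tuple(np.int32((q-[x0,y0])*z)),0,.6,(255,0,0),2)
    o.append(cv2.resize(J,(int(J.shape[1]*400/J.shape[0])*1,400)))
J=np.hstack(o); J=cv2.resize(J,None,fx=800/J.shape[1],fy=800/J.shape[1]) ;cv2.imwrite("pics/fit0.png",J)
E
python3 fit.py
```

```text
scene tab,corners [[0.592, 0.002, 0.088], [0.503, -0.021, 0.088], [0.454, 0.119, 0.088], [0.552, 0.142, 0.088]]
wrist [[0.594, 0.004, 0.088], [0.488, -0.029, 0.088], [0.54, 0.143, 0.088]]
[ 308  191  103   65 3873]
166.0 [0.52185309 0.05879409 5.0864855 ] 291.43415185034377 [np.float64(0.18857253285592335), np.float64(0.012343203910856249)]
[[ 0.5891  0.0121  0.0805]
 [ 0.5394  0.1387  0.0805]
 [ 0.4547  0.1055  0.0805]
 [ 0.5043 -0.0211  0.0805]]
tcp reach ok [0.58918034 0.55690985 0.46672241 0.50479175]
```

View pics/fit0.png

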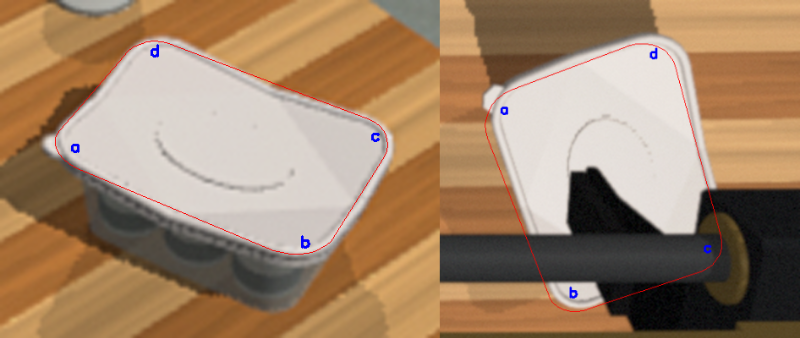

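The scene overlay fits to 1–2 px, but the wrist overlay is about 5 mm off. I'll move so the wrist camera sees the whole lid, closing the fingers on the way, and measure again there.

play_rows --targets '[[[1,-0.03,0.04,0,0],[1,-0.06,0.08,0,0],[1,-0.09,0.12,0,0],[1,-0.09,0.14,0,0],[1,-0.09,0.14,0,0]]]'

```text
time_s: 0.52
tcp_pos: [0.5326, 0.1446, 0.2396]
ee_rot: [[0.006, -1.0, -0.0], [-1.0, -0.006, 0.001], [-0.001, 0.0, -1.0]]
wrist_force: [0.7, 0.5, -0.5]
gripper_width: 0.703
```

play_rows --targets '[[[1,0,0,0,0],[1,0,0,0,0],[1,0,0,0,0]]]'

```text
time_s: 0.77
tcp_pos: [0.5352, 0.1392, 0.2392]
ee_rot: [[-0.001, -1.0, -0.001], [-1.0, 0.001, -0.0], [0.0, 0.001, -1.0]]
wrist_force: [-0.1, -0.3, 0.1]
gripper_width: 0.482
```

```bash
python3 - <<'E'
from station import *
import cv2,json
c=get_calibration("wrist");I=capture("wrist");cv2.imwrite("pics/wrist1.png",I)
json.dump({k:[list(map(float,r)) for r in c[k]] if k!="D" else list(map(float,c[k])) for k in c if k in("camera_matrix","D","T")},open("cw1.json","w"))
print(sense()["tcp_pos"])
E
```

```text
[0.53532978 0.13896709 0.23919591]
```

View pics/wrist1.png

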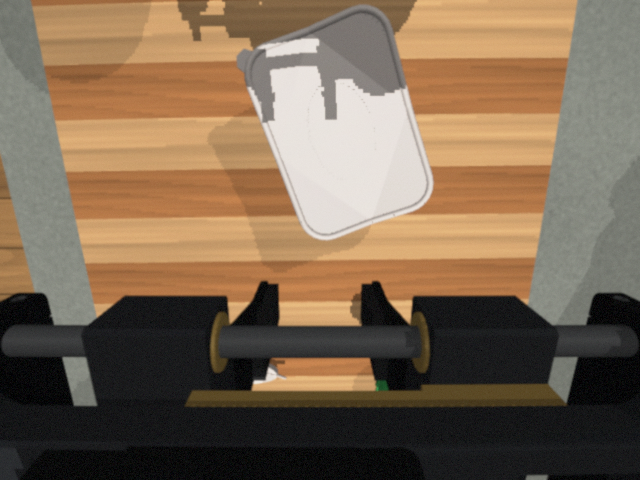

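The whole lid is in view now: tab at (243,62), corner d near (383,12), c near (431,190) and b near (312,237). I fit it by its low saturation, since it is grey where shaded and white where lit.

```bash
cat > fit2.py <<'E'
from h import *
import json
from scipy.optimize import minimize
c={k:np.array(v) for k,v in json.load(open("cw1.json")).items()}; cs=get_calibration("scene")
W=cv2.imread("pics/wrist1.png"); hsv=cv2.cvtColor(W,cv2.COLOR_BGR2HSV)
m=((hsv[...,1]<45)&(hsv[...,2]>85)).astype(np.uint8); m[260:]=0
m=cv2.morphologyEx(m,cv2.MORPH_OPEN,np.ones((15,15)))
l=cv2.connectedComponents(m)[1]; m=(l==l[150,350]).astype(np.uint8); m=cv2.morphologyEx(m,cv2.MORPH_CLOSE,np.ones((9,9)))
def cost(p):
    r=np.zeros(m.shape,np.uint8); cv2.fillPoly(r,[np.round(proj(outline(p[:3]),c)*16).astype(np.int32)],1,shift=4)
    return (r!=m).sum()
x0=np.array([.518,.054,5.0865])
r=minimize(cost,x0,method="Nelder-Mead",options=dict(initial_simplex=[x0,x0+[.01,0,0],x0+[0,.01,0],x0+[0,0,.1]]))
p=r.x; print(m.sum(),r.fun,p.round(4),np.degrees(p[2]))
print(w(TOPS,p).round(4)); print("press",w([[63,40.5,0],[-63,40.5,0],[-63,-40.5,0],[63,-40.5,0]],p).round(4))
J=W[:260,180:480].copy();J=cv2.resize(J,None,fx=2,fy=2)
cv2.polylines(J,[np.int32((proj(outline(p),c)-[180,0])*2)],True,(0,0,255),1)
S=cv2.imread("pics/scene0.png");K=cv2.resize(S[180:280,295:425],None,fx=4,fy=4)
cv2.polylines(K,[np.int32((proj(outline(p),cs)-[295,180])*4)],True,(0,0,255),1)
J=cv2.resize(J,(int(600*400/520),400));cv2.imwrite("pics/fit1.png",np.hstack([J,K])[:,:])
E
python3 fit2.py; python3 -c "
import cv2;I=cv2.imread('pics/fit1.png');cv2.imwrite('pics/fit1.png',cv2.resize(I,(800,int(I.shape[0]*800/I.shape[1]))))"
```

```text
29816 852.0 [0.5179 0.0553 5.0528] 289.50613958355115
[[ 0.5835  0.0063  0.0805]
 [ 0.5381  0.1345  0.0805]
 [ 0.4523  0.1042  0.0805]
 [ 0.4977 -0.024   0.0805]]
press [[ 0.5771  0.0094  0.    ]
 [ 0.535   0.1282  0.    ]
 [ 0.4587  0.1011  0.    ]
 [ 0.5008 -0.0177  0.    ]]
```

View pics/fit1.png

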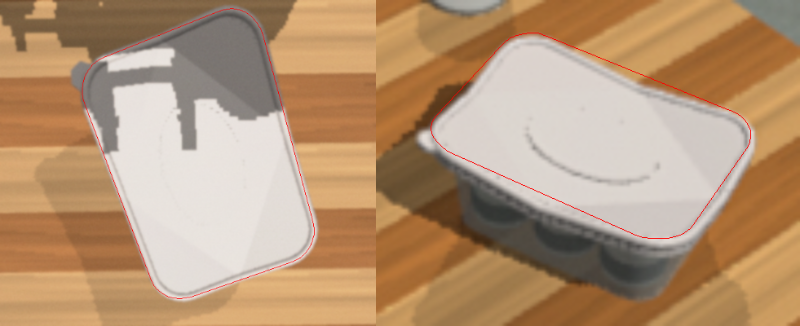

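The wrist fit is tight, with the scene picture agreeing within about 2 mm: centre (0.518, 0.055), yaw −70.5°. I start with corner b.

play_rows --targets '[[[1,0,-0.012,-0.03,-0.12],[1,0,-0.012,-0.06,-0.24],[1,0,-0.012,-0.09,-0.36],[1,0,-0.012,-0.12,-0.445],[1,0,-0.012,-0.122,-0.445]]]'

```text
time_s: 1.23
tcp_pos: [0.5317, 0.125, 0.1118]
ee_rot: [[-0.435, -0.9, -0.011], [-0.9, 0.435, -0.005], [0.009, 0.008, -1.0]]
wrist_force: [-0.7, -0.4, -0.5]
gripper_width: 0.062
```

play_rows --targets '[[[1,0,0,0,0],[1,0,0,0,0],[1,0,0,0,0],[1,0,0,0,0]]]'

```text
time_s: 1.57
tcp_pos: [0.5362, 0.1284, 0.1196]
ee_rot: [[-0.43, -0.903, 0.004], [-0.903, 0.43, 0.002], [-0.003, -0.003, -1.0]]
wrist_force: [0.3, -0.4, 0.3]
gripper_width: 0.005
```

```bash
python3 - <<'E'
from station import *
import cv2
s=capture("side");cv2.imwrite("pics/side1.png",s)
E
```

```text
(no output)
```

View pics/side1.png

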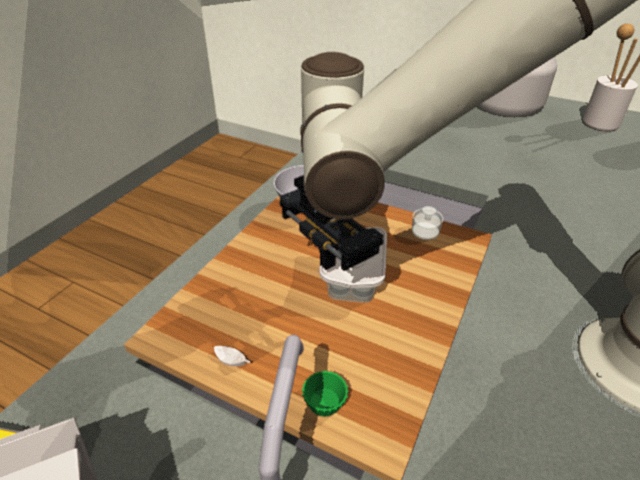

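The side view shows the gripper over the box's near end (about (345,260)), with nothing else close. Fast moves overshoot by about 8 mm, so I press slowly.

play_rows --targets '[[[1,0,0,-0.004,0],[1,0,0,-0.007,0],[1,0,0,-0.01,0],[1,0,0,-0.012,0],[1,0,0,-0.013,0]]]'

```text
time_s: 2.03
tcp_pos: [0.5352, 0.1281, 0.105]
ee_rot: [[-0.43, -0.903, 0.0], [-0.903, 0.43, -0.0], [0.0, -0.0, -1.0]]
wrist_force: [-2.6, 0.4, 6.2]
gripper_width: 0.002
```

play_rows --targets '[[[1,0,0,-0.001,0],[1,0,0,-0.002,0],[1,0,0,-0.003,0],[1,0,0,-0.004,0],[1,0,0,-0.004,0]]]'

```text
time_s: 2.45
tcp_pos: [0.5346, 0.1279, 0.0999]
ee_rot: [[-0.431, -0.903, -0.001], [-0.903, 0.431, -0.0], [0.001, 0.001, -1.0]]
wrist_force: [0.8, 0.2, -0.8]
gripper_width: 0.007
```

The force rose to 6 N and then dropped, so it snapped. I'll nudge further to confirm it has bottomed.

play_rows --targets '[[[1,0,0,-0.001,0],[1,0,0,-0.002,0],[1,0,0,-0.0025,0],[1,0,0,-0.0025,0]]]'

```text
time_s: 2.78
tcp_pos: [0.5349, 0.1278, 0.098]
ee_rot: [[-0.43, -0.903, -0.0], [-0.903, 0.43, -0.0], [0.001, 0.0, -1.0]]
wrist_force: [-0.3, -0.6, 2.1]
gripper_width: 0.001
```

Bottomed at tip height 81 mm: b is shut. Now d.

play_rows --targets '[[[1,0,0,0.012,0],[1,0,0,0.03,0],[1,-0.008,-0.035,0.03,0],[1,-0.016,-0.07,0.03,0],[1,-0.024,-0.105,0.03,0]]]'

```text
time_s: 3.2
tcp_pos: [0.5106, 0.0224, 0.1282]
ee_rot: [[-0.429, -0.903, 0.001], [-0.903, 0.429, 0.0], [-0.001, -0.0, -1.0]]
wrist_force: [0.8, -1.1, -0.4]
gripper_width: 0.006
```

play_rows --targets '[[[1,-0.006,-0.025,0,0],[1,-0.01,-0.04,0,0],[1,-0.01,-0.041,-0.004,0],[1,-0.01,-0.041,-0.01,0],[1,-0.01,-0.041,-0.015,0]]]'

```text
time_s: 3.62
tcp_pos: [0.5012, -0.0177, 0.1125]
ee_rot: [[-0.431, -0.903, 0.0], [-0.903, 0.431, 0.0], [-0.0, -0.0, -1.0]]
wrist_force: [0.4, 0.0, -0.7]
gripper_width: 0.006
```

play_rows --targets '[[[1,0,0,-0.002,0],[1,0,0,-0.004,0],[1,0,0,-0.006,0],[1,0,0,-0.008,0],[1,0,0,-0.009,0]]]'

```text
time_s: 4.03
tcp_pos: [0.5013, -0.0175, 0.1044]
ee_rot: [[-0.43, -0.903, 0.0], [-0.903, 0.43, -0.0], [0.0, -0.0, -1.0]]
wrist_force: [-2.2, 0.9, 8.0]
gripper_width: 0.006
```

play_rows --targets '[[[1,0,0,-0.001,0],[1,0,0,-0.002,0],[1,0,0,-0.003,0],[1,0,0,-0.004,0],[1,0,0,-0.004,0]]]'

```text
time_s: 4.45
tcp_pos: [0.501, -0.0178, 0.1]
ee_rot: [[-0.43, -0.903, 0.0], [-0.903, 0.43, 0.0], [-0.0, -0.0, -1.0]]
wrist_force: [0.5, -0.3, 0.4]
gripper_width: 0.008
```

play_rows --targets '[[[1,0,0,-0.001,0],[1,0,0,-0.002,0],[1,0,0,-0.0025,0],[1,0,0,-0.0025,0]]]'

```text
time_s: 4.78
tcp_pos: [0.5011, -0.0179, 0.0978]
ee_rot: [[-0.43, -0.903, 0.0], [-0.903, 0.43, 0.0], [-0.0, -0.0, -1.0]]
wrist_force: [-0.2, 0.7, 3.1]
gripper_width: 0.005
```

d behaved the same way. Now a, turning by 90°.

play_rows --targets '[[[1,0,0,0.015,0],[1,0,0,0.035,0.12],[1,0.02,0.007,0.035,0.24],[1,0.04,0.014,0.035,0.36],[1,0.06,0.021,0.035,0.48]]]'

```text
time_s: 5.2
tcp_pos: [0.5618, 0.0033, 0.133]
ee_rot: [[0.041, -0.999, 0.001], [-0.999, -0.041, 0.0], [-0.0, -0.001, -1.0]]
wrist_force: [0.2, -0.3, -0.2]
gripper_width: 0.001
```

play_rows --targets '[[[1,0.01,0.004,0,0.12],[1,0.016,0.0065,0,0.24],[1,0.016,0.0065,0,0.36],[1,0.016,0.0065,0,0.48],[1,0.016,0.0065,0,0.6]]]'

```text
time_s: 5.62
tcp_pos: [0.577, 0.0096, 0.1319]
ee_rot: [[0.598, -0.802, -0.001], [-0.802, -0.598, -0.0], [-0.0, 0.001, -1.0]]
wrist_force: [-0.3, -0.4, 0.0]
gripper_width: 0.005
```

play_rows --targets '[[[1,0,0,0,0.12],[1,0,0,-0.004,0.24],[1,0,0,-0.009,0.36],[1,0,0,-0.014,0.48],[1,0,0,-0.018,0.49]]]'

```text
time_s: 6.03
tcp_pos: [0.5768, 0.0095, 0.1138]
ee_rot: [[0.903, -0.429, -0.001], [-0.429, -0.903, -0.0], [-0.001, 0.0, -1.0]]
wrist_force: [-0.2, 0.8, -0.2]
gripper_width: -0.0
```

play_rows --targets '[[[1,0,0,-0.003,0],[1,0,0,-0.005,0],[1,0,0,-0.007,0],[1,0,0,-0.009,0],[1,0,0,-0.01,0]]]'

```text
time_s: 6.45
tcp_pos: [0.5772, 0.0095, 0.1053]
ee_rot: [[0.902, -0.431, 0.001], [-0.431, -0.902, -0.0], [0.001, 0.0, -1.0]]
wrist_force: [-2.0, -0.1, 6.9]
gripper_width: 0.002
```

play_rows --targets '[[[1,0,0,-0.001,0],[1,0,0,-0.002,0],[1,0,0,-0.003,0],[1,0,0,-0.004,0],[1,0,0,-0.0045,0]]]'

```text
time_s: 6.87
tcp_pos: [0.577, 0.0096, 0.1]
ee_rot: [[0.902, -0.432, 0.0], [-0.432, -0.902, 0.0], [0.0, -0.0, -1.0]]
wrist_force: [0.1, 0.5, -0.1]
gripper_width: 0.004
```

play_rows --targets '[[[1,0,0,-0.001,0],[1,0,0,-0.002,0],[1,0,0,-0.0025,0],[1,0,0,-0.0025,0]]]'

```text
time_s: 7.2
tcp_pos: [0.5768, 0.0095, 0.0978]
ee_rot: [[0.902, -0.431, -0.0], [-0.431, -0.902, -0.0], [-0.0, 0.0, -1.0]]
wrist_force: [-1.2, 0.1, 3.6]
gripper_width: 0.001
```

a is shut. Now c.

play_rows --targets '[[[1,0,0,0.015,0],[1,0,0,0.035,0],[1,-0.028,0.022,0.035,0],[1,-0.056,0.044,0.035,0],[1,-0.084,0.066,0.035,0]]]'

```text
time_s: 7.62
tcp_pos: [0.4921, 0.0759, 0.1322]
ee_rot: [[0.901, -0.433, 0.0], [-0.433, -0.901, 0.0], [0.0, -0.0, -1.0]]
wrist_force: [-0.4, 0.6, 0.6]
gripper_width: 0.006
```

play_rows --targets '[[[1,-0.022,0.017,0,0],[1,-0.034,0.0255,0,0],[1,-0.034,0.0255,-0.006,0],[1,-0.034,0.0255,-0.013,0],[1,-0.034,0.0255,-0.018,0]]]'

```text
time_s: 8.03
tcp_pos: [0.4593, 0.1009, 0.1136]
ee_rot: [[0.902, -0.431, -0.0], [-0.431, -0.902, -0.0], [-0.0, 0.0, -1.0]]
wrist_force: [0.7, 0.0, -1.0]
gripper_width: 0.004
```

play_rows --targets '[[[1,0,0,-0.003,0],[1,0,0,-0.005,0],[1,0,0,-0.007,0],[1,0,0,-0.009,0],[1,0,0,-0.01,0]]]'

```text
time_s: 8.45
tcp_pos: [0.4594, 0.1007, 0.1045]
ee_rot: [[0.902, -0.432, 0.0], [-0.432, -0.902, -0.0], [0.0, 0.0, -1.0]]
wrist_force: [-0.6, -1.4, 4.8]
gripper_width: 0.006
```

play_rows --targets '[[[1,0,0,-0.001,0],[1,0,0,-0.002,0],[1,0,0,-0.003,0],[1,0,0,-0.004,0],[1,0,0,-0.0045,0]]]'

```text
time_s: 8.87
tcp_pos: [0.4589, 0.101, 0.1002]
ee_rot: [[0.902, -0.431, 0.0], [-0.431, -0.902, 0.0], [0.0, -0.0, -1.0]]
wrist_force: [0.2, -0.3, 0.6]
gripper_width: 0.008
```

play_rows --targets '[[[1,0,0,-0.001,0],[1,0,0,-0.002,0],[1,0,0,-0.0025,0],[1,0,0,-0.0025,0]]]'

```text
time_s: 9.2
tcp_pos: [0.4592, 0.1011, 0.0978]
ee_rot: [[0.902, -0.431, 0.0], [-0.431, -0.902, -0.0], [0.0, -0.0, -1.0]]
wrist_force: [-0.5, 0.2, 3.6]
gripper_width: 0.005
```

All four snapped. I back off and check from the wrist camera.

play_rows --targets '[[[1,0,0,0.02,0],[1,0,0,0.06,0],[1,0,0,0.1,0],[1,0,0,0.13,0],[1,0,0,0.142,-0.1]]]'

```text
time_s: 9.62
tcp_pos: [0.4611, 0.1019, 0.2444]
ee_rot: [[0.854, -0.52, 0.008], [-0.52, -0.854, 0.004], [0.005, -0.008, -1.0]]
wrist_force: [0.3, 0.3, 0.5]
gripper_width: 0.002
```

play_rows --targets '[[[1,0.02,0.008,0,-0.12],[1,0.04,0.016,0,-0.24],[1,0.06,0.026,0,-0.36],[1,0.076,0.039,0,-0.48],[1,0.076,0.039,0,-0.6]]]'

```text
time_s: 10.03
tcp_pos: [0.5376, 0.1417, 0.2385]
ee_rot: [[0.407, -0.913, 0.001], [-0.913, -0.407, 0.0], [0.0, -0.001, -1.0]]
wrist_force: [-0.2, 0.5, 0.1]
gripper_width: 0.002
```

play_rows --targets '[[[1,0,0,0,-0.12],[1,0,0,0,-0.24],[1,0,0,0,-0.36],[1,0,0,0,-0.425],[1,0,0,0,-0.425]]]'

```text
time_s: 10.45
tcp_pos: [0.5349, 0.14, 0.239]
ee_rot: [[-0.001, -1.0, -0.001], [-1.0, 0.001, -0.0], [0.0, 0.001, -1.0]]
wrist_force: [-0.2, 0.1, -1.2]
gripper_width: 0.005
```

play_rows --targets '[[[1,0,0,0,0],[1,0,0,0,0],[1,0,0,0,0]]]'

```text
time_s: 10.7
tcp_pos: [0.535, 0.14, 0.2394]
ee_rot: [[0.001, -1.0, -0.0], [-1.0, -0.001, 0.0], [-0.0, 0.0, -1.0]]
wrist_force: [-0.9, 0.1, 0.3]
gripper_width: 0.008
```

```bash
python3 - <<'E'
from h import *
c=get_calibration("wrist");W=capture("wrist");S=capture("scene");cs=get_calibration("scene")
p=(.5179,.0553,5.0528); o=outline(p,(0,0,0,0))
def ov(I,c,b,z):
    x,y,ww,hh=b; J=cv2.resize(I[y:y+hh,x:x+ww],None,fx=z,fy=z,interpolation=cv2.INTER_CUBIC)
    return J
A=ov(W,c,(180,0,300,260),1.5);B=ov(S,cs,(295,170,110,120),3.25)
A2=A.copy();cv2.polylines(A2,[np.int32((proj(o,c)-[180,0])*1.5)],True,(0,0,255),1)
B0=ov(cv2.imread("pics/scene0.png"),cs,(295,170,120,120),3.25)
B=ov(S,cs,(295,170,120,120),3.25)
H=390;J=np.hstack([A2,B0]);J2=np.hstack([B])
cv2.imwrite("pics/chk.png",cv2.resize(np.hstack([A2[:390],B0[:390],B[:390]]),(800,253)))
D=cv2.absdiff(S,cv2.imread("pics/scene0.png")).max(2)
for n,(x,y) in dict(bowl=(215,222),mold=(322,168),cup=(505,310),rest=(432,375)).items(): print(n,np.median(D[y-12:y+12,x-12:x+12]),(D[y-25:y+25,x-25:x+25]>40).mean().round(3))
print(sense()["tcp_pos"],sense()["time_s"])
E
```

```text
bowl 87.0 0.473
mold 2.0 0.364
cup 2.0 0.0
rest 2.0 0.0
[0.53497741 0.14002363 0.23952205] 10.8
```

View pics/chk.png

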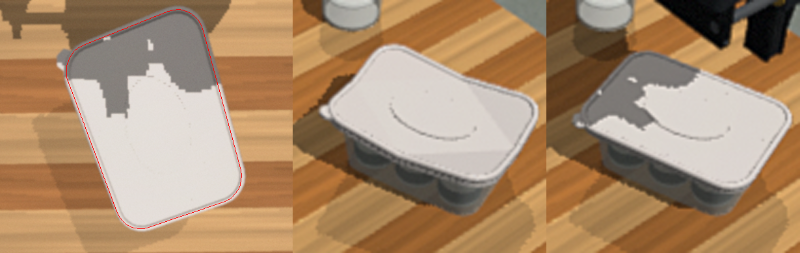

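The check picture shows the wrist view on the left, with the red flat outline still lying on the lid. The middle and right panels show the lid before and after in the scene view: its edges are now straight and the facets at the corners are gone. The bowl and mold patches changed because the arm and its shadow now fall there; the mold itself sits in the same spot.

```bash
python3 -c "
from station import *
print(finish_job())"
```

```text
the job is handed in; nothing more can be done
None
```

I pressed the four lid corners shut with closed fingers in the order b, d, a, c, and handed the job in at about 10.8 s.

- **Clicks:** each corner resisted with 5–8 N in the readings and then dropped to about 0 N. It then bottomed at 2–4 N with the fingertips about 81 mm above the counter, which is where the seated lid should be.
- **Lid and box:** the last pictures show the lid flat with straight edges. The box still matches its starting outline to within a few millimetres.
- **Cup and chopstick rest:** they are unchanged between the first and last scene pictures.
- **Bowl and mold:** the picture comparison failed for both, probably because the arm and its shadow had moved across them. The mold looks in place in the last picture. I did not check the bowl again, but the arm never came near it at low height and I felt no contact outside the presses.
- **Camera disagreement:** my first fit of the box from the scene camera was about 5 mm off the wrist view. I used the wrist fit, and the scene picture agreed with it to about 2 mm.

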